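Weigh the crock from behind the shaker, tub and mill

ROBOT

A 7-joint arm with a two-finger parallel gripper is mounted at the origin on the work surface. World frame = base frame: x ahead of the robot, y to its left, z up, the work surface at z = 0. Lengths are in m, angles in degrees, forces in N, time in s.
With the tool pointing down it reaches from about 0.4 to 0.875 m from the base axis. Payload 6.5 kg.
Tool frame: the origin (TCP) lies on the front face of the gripper's body, between the roots of the fingers; the fingertips stand 64 mm ahead of it and the grasp point (between the pads) lies 45 mm ahead of it; x points along the fingers, z is the direction in which the jaws open and shut, and the axes are right-handed (so a half turn about x gives the same grasp; the last joint's range is limited). The gripper opens to 88 mm and grips with 3 to 60 N. Pads are 18 mm wide; open, the fingers measure 123 mm over their backs; the gripper's body (75 mm by 187 mm) begins 45 mm behind the grasp point.
Start: joints at [-71.517, 30.733, -0.252, 88.115, 0.149, 61.152, -4.079], TCP at [0.246, 0.601, 0.303] pointing down, gripper open.
Joint ranges: [-154.64, 154.64], [-21.42, 123.67], [-72.66, 72.17], [13.99, 137.28], [-74.86, 254.86], [10.95, 109.41], [-158.01, 158.01]. Speed limits (degrees/s): [136.94, 136.94, 180, 180, 180, 180, 180].

INTERFACE

Orientations are given as [roll, pitch, yaw] about the fixed x, y, z axes, in that order (R = Rz(yaw) Ry(pitch) Rx(roll)).
In Python, from cell import manip gives the robot as it stands.
- The arm moves only by the tool play_rows, never from a script. Its argument "steps" is text: rows parted by semicolons, each of 7 numbers parted by spaces: the opening, from 0 (shut) to 1 (fully open), then the shift along the tool's x, y, z in mm, then the turn, a rotation vector about the tool's x, y, z in rad. In form: hand tx ty tz rx ry rz; .... A call has 1 to 12 rows; each row shifts and turns the commanded pose from where the row before left it, along the tool's axes as they then stand; what a row does not reach is not made up. A row lasts 1/10 s, in which the tool goes at most 50 mm and 8.59 degrees, less where a joint would pass 70% of its speed; a pose out of reach is approached as far as the arm can. A call is refused whole if a number of a shift passes 50 or a number of a turn 0.15, either way. A call with a gripper value outside its range is refused whole. The fingers move at their own pace and stop on an object; "newtons" is the grip in N (left out, the last holds). Time passes only in rows, so rows that do not move let the fingers close. It gives the time, the measured TCP pose, the force and the opening at its end, in the units of the state.
- manip.state(): the state, without advancing time (a new reading comes with each control period).
- manip.camera(name): name is "side" or "top"; returns a dict with "img" (480x640x3 uint8, red, green, blue), "depth" (480x640 float32, m along the optical axis (not along the pixel's ray), 0 where there is no reading), "fx", "fy", "cx", "cy" (pixels), "dist_coeffs" ([k1, k2, p1, p2, k3] as OpenCV has them; the pictures are not rectified), "rvec" (rotation vector, rad) and "tvec" (3), from world to camera coordinates, as OpenCV has them. Camera axes: x right, y down, z forward; pixel columns grow to the right and rows downward; lengths in m; the calibration is good to about 2 mm. A picture is of the moment at which its call begins.
- manip.close_job(): hands the job in, once; it reports no verdict.
The state is a dict: "time_s": time; "joint_positions": joint angles; "joint_velocities": joint speeds; "joint_efforts": joint torques, N m; "tcp_pos": TCP position; "tool_rot": TCP orientation; "force": force on the tool from outside, world axes, zero at the start; "ft_torque": the same for the moment, N m; "gripper_width": finger opening in m.
Only numpy, scipy, OpenCV 4.12 (cv2) and the standard library are available. Lean on these libraries where they do the work, as an engineer would, in place of code of your own. Each camera call takes 0.05 s, during which the arm holds its last target. There are 200 camera calls.

TASK

The low stoneware crock on the tray is hemmed in by the glass shaker, the plastic tub and the wooden mill: first move these three aside so that all stand on the chopping board, then stand the crock in the middle of the scale's pan and leave it there, and only then put the shaker, tub and mill back on the tray, each exactly where it stood at the start. Do not shift the crock while you clear the three, and set everything down upright without tipping or dropping it.

Things in the scene. Friction and masses are not known exactly. Their poses are not given: they have to be found in the camera images.
- crock: Low round stoneware salt crock with a flat cork stopper fixed in it, 58 mm in diameter, 58 mm high, straight-sided from 6 to 46 mm, about 0.25 kg; grip it across its body. It starts on the tray, hemmed in by the three tall things. Origin: centre of the underside; z up.
- shaker: Glass shaker, a straight round cylinder 46 mm in diameter with a domed steel cap (47 mm) from 95 mm up; 115 mm high overall, about 0.2 kg. Starts on the tray. Origin: centre of the underside; z up.
- tub: White plastic tub of square section, 50 x 50 mm, with a grey flip-top lid that stays shut; 108 mm high overall, flat sides up to about 100 mm, about 0.18 kg. Starts on the tray, its sides roughly parallel to the tray's. Origin: centre of the underside; x and y square to its sides, z up.
- mill: Wooden pepper mill, a straight round cylinder 50 mm in diameter up to 90 mm, then a thin steel collar and a domed wooden head; 120 mm high overall, about 0.22 kg. Starts on the tray. Origin: centre of the underside; z up.
- tray: Pale wooden tray fixed to the worktop, 220 (x) by 210 mm (y), flat top 12 mm above the worktop, a 28 mm high lip along its far (+x) edge. The crock stands 30 mm towards +x of its middle; the three tall things stand 65 mm from the crock (centres): towards -x, +y and -y, in any order. A ramekin and a tin, under 30 mm high, on the near corners are not used. Origin: centre of the underside.
- board: Dark wooden chopping board fixed to the worktop to one side (left or right) of the tray, 300 mm (its x) by 130 mm (its y), flat top 16 mm above the worktop; empty at the start. Origin: centre of the underside; z up.
- scale: White kitchen scale fixed to the worktop on the other side of the tray, with a flat round steel pan 130 mm in diameter, top 36 mm above the worktop, that does not sink. Origin: on the worktop directly below the middle of the pan; z up.

How it is judged:
By the outcome, as a careful person would: the job done as asked, in the order asked, and still so for the second after the job is handed in, with the robot touching nothing.
It also fails if it takes over 144 s, if anything falls off the work surface, if the arm or the gripper's body presses on something with over 40 N, if the wrist force passes 120 N, or if a joint passes its speed limit or range.

## Working session

There is one attempt and no reset: what is moved stays moved. The work goes in short steps, Python scripts to look and compute and a tool call to move; the robot and the scene stay as the last step left them, time stands still between calls to the robot, and variables do not carry over. Pictures are saved under pics/ and viewed, about 12 in all and at most 16, crops included, and the job is handed in when it is done.

Besides the shell and the picture viewer there is one more tool, called after ">>>" in YAML: its name, and indented under it one key for each argument. play_rows: Moves the arm, as the interface text tells. Its arguments: {"type":"object","properties":{"steps":{"type":"string"},"newtons":{"type":"number"}},"required":["steps"]}

```bash
ls; mkdir -p pics
python3 - <<'E'
from cell import manip
import cv2,numpy as np
s=manip.state();print({k:np.round(v,3).tolist() for k,v in s.items()})
for n in ("top","side"):
    c=manip.camera(n);cv2.imwrite(f"pics/{n}0.png",c["img"][:,:,::-1]);np.savez(f"{n}0.npz",**c)
    print(n,c["fx"],c["fy"],c["cx"],c["cy"],c["dist_coeffs"],c["rvec"],c["tvec"])
E
```

```text
pics
{'time_s': 0.0, 'joint_positions': [-71.516, 30.777, -0.254, 88.169, 0.151, 61.152, -4.08], 'joint_velocities': [0.091, -0.015, -0.079, -0.122, 0.008, -0.012, -0.035], 'joint_efforts': [-0.0, -57.098, 0.991, -25.161, -0.056, 0.018, 0.0], 'tcp_pos': [0.246, 0.601, 0.302], 'tool_rot': [-174.761, 89.903, -107.035], 'force': [0.226, 0.527, -0.371], 'ft_torque': [-0.009, 0.009, 0.037], 'gripper_width': 0.088}
top 556.6199370534099 556.6199370534099 318.65160617870913 247.26472269812092 [-0.16655789  0.          0.          0.          0.        ] [ 2.15399447 -2.17555718  0.11143739] [0.02895672 0.53662625 1.22646355]
side 442.68354452558503 442.68354452558503 325.28605497863634 239.52033944316108 [-0.06359819  0.          0.          0.          0.        ] [ 2.11420733 -0.15492065  0.10649068] [-0.54955904  0.07634089  0.75655558]
```

View pics/top0.png

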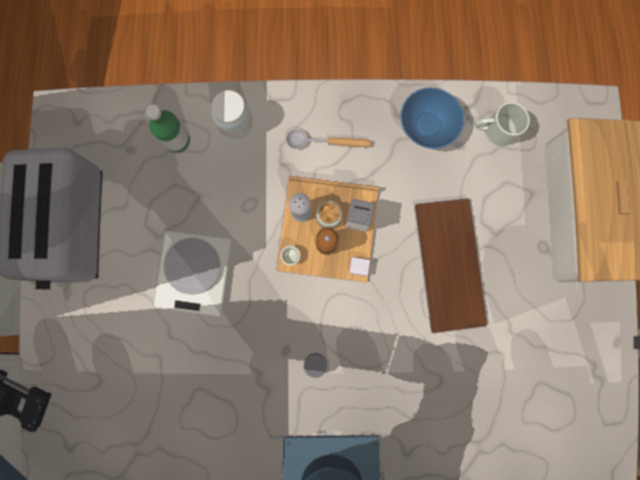

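View pics/side0.png

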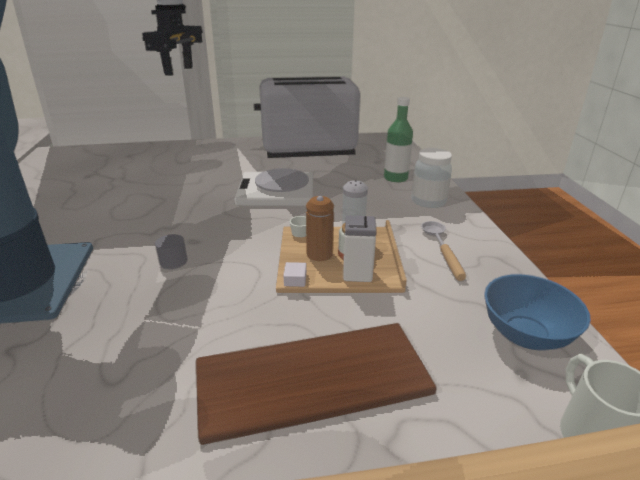

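Top view (image up = +x, left = +y): shaker (300,206), crock (329,214), tub (360,213), mill (326,240), scale pan (192,265) and board (452,265). Next I measure with depth and rays.

```bash
cat > h.py <<'E'
import numpy as np,cv2
def K(c): return np.array([[c["fx"],0,c["cx"]],[0,c["fy"],c["cy"]],[0,0,1.]])
def Rt(c): return cv2.Rodrigues(np.array(c["rvec"],float))[0],np.array(c["tvec"],float).ravel()
def rays(c,uv):
    n=cv2.undistortPoints(np.array(uv,float).reshape(-1,1,2),K(c),np.array(c["dist_coeffs"],float)).reshape(-1,2)
    return np.c_[n,np.ones(len(n))]
def plane(c,uv,z):
    R,t=Rt(c);d=rays(c,uv)@R;o=-R.T@t
    return o+d*((z-o[2])/d[:,2])[:,None]
def cloud(c):
    v,u=np.mgrid[:480,:640];R,t=Rt(c)
    P=rays(c,np.c_[u.ravel(),v.ravel()])*c["depth"].reshape(-1,1)
    W=(P-t)@R;W[c["depth"].ravel()==0]=np.nan
    return W.reshape(480,640,3)
def proj(c,P):
    return cv2.projectPoints(np.array(P,float).reshape(-1,1,3),np.array(c["rvec"],float),np.array(c["tvec"],float),K(c),np.array(c["dist_coeffs"],float))[0].reshape(-1,2)
def rect(c,m,z):
    k=max(cv2.findContours(m.astype(np.uint8),0,1)[0],key=cv2.contourArea)
    W=plane(c,k.reshape(-1,2),z)[:,:2]
    return cv2.minAreaRect((W*1000).astype(np.float32))
E
python3 - <<'E'
from h import *
np.set_printoptions(precision=1,suppress=True)
c=dict(np.load("top0.npz"));s=dict(np.load("side0.npz"))
img=c["img"];hsv=cv2.cvtColor(img,cv2.COLOR_RGB2HSV)
W=cloud(c)
def box(m,u0,u1,v0,v1):
    k=np.zeros_like(m);k[v0:v1,u0:u1]=m[v0:v1,u0:u1];return k
print("table z",np.nanmedian(W[400:430,180:260,2])*1000)
b=box((hsv[...,1]>90)&(hsv[...,2]<140)&((hsv[...,0]<20)|(hsv[...,0]>170)),405,500,190,345)
print("board",rect(c,b,.016), np.nanmedian(W[b][:,2])*1000)
hz=W[...,2]
for n,u0,u1,v0,v1,lo in (("shaker",286,313,185,225,.08),("tub",346,380,195,232,.08),("mill",310,345,222,260,.08),("crock",314,346,196,230,.05)):
    m=box(hz>lo,u0,u1,v0,v1)&(hz<.14)
    print(n,m.sum(),np.nanmean(W[m],0)*1000,np.nanmax(W[m],0)*1000,np.nanmin(W[m],0)*1000)
m=box(abs(hz-.036)<.006,150,240,225,320);print("scale",rect(c,m,.036))
p=box((hsv[...,2]<0.86*cv2.medianBlur(img,5).max())&m,150,240,225,320)
g=cv2.GaussianBlur(cv2.cvtColor(img,cv2.COLOR_RGB2GRAY),(3,3),0)
cv2.imwrite("pics/crop0.png",np.hstack([cv2.resize(img[170:290,270:390,::-1],None,fx=4,fy=4,interpolation=2)[:, :],cv2.resize(img[225:325,145:245,::-1],(320,480)[:1]*2,interpolation=2).repeat(1,0) if 0 else cv2.copyMakeBorder(cv2.resize(img[225:325,145:245,::-1],(320,320)),0,160,0,0,0)]))
sx=s["img"][170:300,265:415,::-1];cv2.imwrite("pics/crop1.png",cv2.resize(sx,None,fx=4.5,fy=4.5,interpolation=2))
# top-down height check tray surface
t=box(abs(hz-.012)<.006,270,390,170,290)&(hsv[...,1]>70)
print("tray",rect(c,cv2.morphologyEx(t.astype(np.uint8),3,np.ones((9,9))),.012))
E
```

```text
table z -0.6051217250250581
board ((495.9744873046875, -278.305908203125), (294.3740234375, 127.18486022949219), 6.009719371795654) 15.015560133755331
shaker 420 [618.4  63.1 120.2] [643.9  85.3 133.7] [598.4  40.7  82. ]
tub 600 [599.9 -65.3 114.5] [631.1 -37.5 124. ] [573.8 -95.2  81.1]
mill 463 [543.6   6.5 119.4] [570.8  31.  133.2] [521.2 -17.6  80.7]
crock 557 [605.4   1.2  68.3] [637.2  28.8 121. ] [565.3 -26.9  50.5]
scale ((497.87054443359375, 311.2532958984375), (131.07864379882812, 124.59814453125), 89.33706665039062)
tray ((578.2379150390625, 3.3633651733398438), (209.72064208984375, 214.68960571289062), 82.25859069824219)
```

View pics/crop0.png

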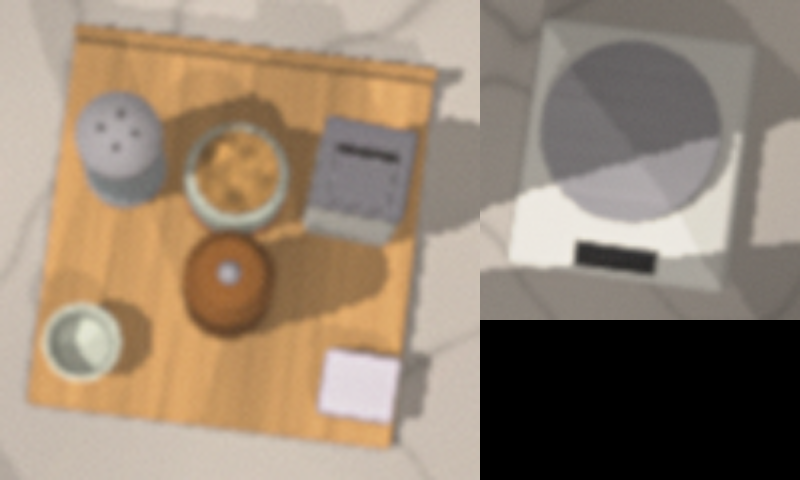

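View pics/crop1.png

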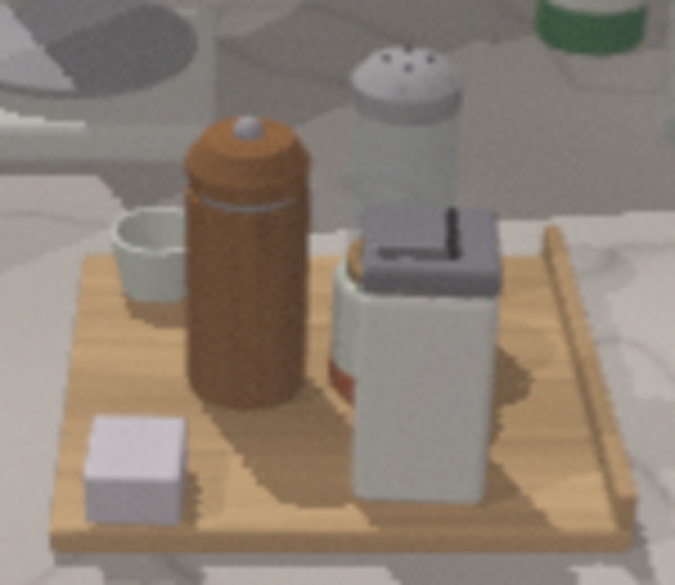

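Crops: mill knob (228,272), crock rim centre (237,175), tub lid corners about (330,117), (416,128), (393,222), (305,207), pan centre (150,132) in its crop. I cast these as rays.

Run:
```python
from h import *
np.set_printoptions(precision=1,suppress=True)
c=dict(np.load("top0.npz"));s=dict(np.load("side0.npz"))
def L(x,y): return (x+.5)/4-.5+270,(y+.5)/4-.5+170
def S(x,y): return (x+.5)/3.2-.5+145,(y+.5)/3.2-.5+225
P=lambda n,uv,z:print(n,plane(c,uv,z)[:,:2]*1000)
P("knob",[L(228,272)],.131);P("crock",[L(237,174)],.070)
P("tub",[L(330,117),L(416,128),L(393,222),L(305,207)],.120)
P("shaker",[L(120,136)],.115)
P("tray near",[L(28,403),L(390,445)],.012);P("pan",[S(150,132),S(58,132),S(242,132),S(150,40),S(150,222)],.036)
# side view: base silhouettes in pixels, crop /4.5 + (265,170)
def D(x,y): return (x+.5)/4.5-.5+265,(y+.5)/4.5-.5+170
PS=lambda n,uv,z:print(n,plane(s,uv,z)[:,:2]*1000)
PS("s knob",[D(248,124)],.131);PS("s tub base corners",[D(354,497),D(484,502)],.012)
PS("s tray",[D(52,545),D(630,548)],.0);PS("s mill base bottom,l,r",[D(245,406),D(187,380),D(304,380)],.012)
PS("s tray near top",[D(52,535),D(84,255)],.012)
```

```text
knob [[545.9   6.5]]
crock [[607.6   0.3]]
tub [[629.2 -48.4]
 [622.9 -93.8]
 [572.8 -80.6]
 [581.2 -34.4]]
shaker [[621.1  62.8]]
tray near [[486.7 119.9]
 [460.7 -85.8]]
pan [[496.7 310.8]
 [497.2 377.4]
 [496.2 245.1]
 [562.1 311.7]
 [433.4 310.2]]
s knob [[544.8   1.2]]
s tub base corners [[574.5 -82.7]
 [623.1 -92.6]]
s tray [[ 459.   -81.3]
 [ 675.9 -113.1]]
s mill base bottom,l,r [[542.  -15.7]
 [520.9   6.7]
 [569.1   0.2]]
s tray near top [[459.  -90.8]
 [486.2 117.1]]
```

```bash
cat >> h.py <<'E'
from scipy.spatial.transform import Rotation as Ro
def go(x,y,z,ang):
    """print the shift left (tool axes, mm) and turn about tool x (rad) to TCP x,y,z mm, jaw direction ang deg"""
    from cell import manip
    s=manip.state();R=Ro.from_euler("xyz",s["tool_rot"],degrees=True).as_matrix()
    a=np.radians(ang);d=np.array([np.cos(a),np.sin(a),0])
    if d@R[:,2]<0:d=-d
    xx=np.array([0,0,-1.]);T=np.c_[xx,np.cross(d,xx),d]
    print("t",round(s["time_s"],1),"at",np.round(np.array(s["tcp_pos"])*1000,1),"w",round(s["gripper_width"]*1000,1),"F",np.round(s["force"],1),"q7",round(s["joint_positions"][6]))
    D=np.array([x,y,z])-np.array(s["tcp_pos"])*1000
    print(" shift now",np.round(R.T@D,1)," after turn",np.round(T.T@D,1)," turn",np.round(Ro.from_matrix(R.T@T).as_rotvec(),3))
    print(" T y,z world",np.round(T[:,1],3),np.round(T[:,2],3))
E
python3 - <<'E'
from h import *
np.set_printoptions(precision=1,suppress=True)
c=dict(np.load("top0.npz"));s=dict(np.load("side0.npz"))
for n,d in(("top",c),("side",s)):
    W=cloud(d)*1000
    for k,(x,y,z0,z1) in dict(tub=(601,-65,108,124),shaker=(620,63,100,130),mill=(545,5,100,135),crock=(610,-2,64,74)).items():
        m=(np.hypot(W[...,0]-x,W[...,1]-y)<42)&(W[...,2]>z0)&(W[...,2]<z1)
        q=W[m][:,:2].astype(np.float32);r=cv2.minAreaRect(q)
        print(n,k,m.sum(),q.mean(0),np.array(r[0]),np.array(r[1]),round(r[2],1))
go(602,-66,300,-10)
E
```

```text
top tub 550 [601.6 -66.1] [602.5 -66.5] [50.2 51.1] 77.7
top shaker 386 [619.5  63.4] [621.1  62.9] [45.4 44.6] 0.8
top mill 438 [544.5   6.4] [545.4   5.9] [48.1 48.5] 13.6
top crock 363 [608.    0.7] [607.1  -0. ] [48.4 50.2] 41.1
side tub 561 [600.2 -77.5] [601.7 -70. ] [50.5 50. ] 78.7
side shaker 449 [618.1  49.5] [621.2  57.1] [44.4 40.6] 17.5
side mill 546 [543.6  -8.1] [546.    0.4] [47.5 44.3] 28.6
side crock 34 [587.    1.7] [597.8  11.5] [65.6 19. ] 44.3
t 0.1 at [246.3 601.1 302. ] w 88.0 F [-0.2 -0.5  0.5] q7 -4
 shift now [   2.7 -582.1 -482.5]  after turn [   2.  -595.2  466.2]  turn [ 1.4 -0.   0. ]
 T y,z world [0.2 1.  0. ] [ 1.  -0.2  0. ]
```

>>> play_rows:
  steps: "1 0 -24.2 -20.1 0 0 0;1 0 -24.2 -20.1 0 0 0;1 0 -24.2 -20.1 0 0 0;1 0 -24.2 -20.1 0 0 0;1 0 -24.2 -20.1 0 0 0;1 0 -24.2 -20.1 0 0 0;1 0 -24.2 -20.1 0 0 0;1 0 -24.2 -20.1 0 0 0;1 0 -24.2 -20.1 0 0 0;1 0 -24.2 -20.1 0 0 0;1 0 -24.2 -20.1 0 0 0;1 0 -24.2 -20.1 0 0 0"
  newtons: 15

```text
time_s: 1.3
tcp_pos: [0.424, 0.2669, 0.3025]
tool_rot: [150.5, 90.0, -141.8]
force: [0.7, 0.7, 1.3]
gripper_width: 0.0881
```

>>> play_rows:
  steps: "1 0 -24.2 -20.1 0 0 0;1 0 -24.2 -20.1 0 0 0;1 0 -24.2 -20.1 0 0 0;1 0 -24.2 -20.1 0 0 0;1 0 -24.2 -20.1 0 0 0;1 0 -24.2 -20.1 0 0 0;1 0 -24.2 -20.1 0 0 0;1 0 -24.2 -20.1 0 0 0;1 0 -24.2 -20.1 0 0 0;1 0 -24.2 -20.1 0 0 0;1 0 -24.2 -20.1 0 0 0;1 0 -24.2 -20.1 0 0 0"

```text
time_s: 2.5
tcp_pos: [0.6012, -0.0661, 0.3023]
tool_rot: [105.1, 90.0, 172.8]
force: [0.6, 1.0, 0.3]
gripper_width: 0.0882
```

>>> play_rows:
  steps: "1 0 0 0 0.14 0 0;1 0 0 0 0.14 0 0;1 0 0 0 0.14 0 0;1 0 0 0 0.14 0 0;1 0 0 0 0.14 0 0;1 0 0 0 0.14 0 0;1 0 0 0 0.14 0 0;1 0 0 0 0.14 0 0;1 0 0 0 0.14 0 0;1 0 0 0 0.14 0 0;1 0 0 0 0.03 0 0;1 0 0 0 0 0 0"

```text
time_s: 3.7
tcp_pos: [0.6008, -0.0649, 0.3024]
tool_rot: [-145.6, 90.0, -159.7]
force: [0.1, 0.4, -0.4]
gripper_width: 0.0882
```

```bash
python3 -c "
from h import *
go(602,-68,139,-12)"
```

```text
t 3.7 at [600.8 -64.9 302.4] w 88.2 F [ 0.1  0.4 -0.4] q7 3
 shift now [163.4  -2.7   2. ]  after turn [163.4  -2.8   1.8]  turn [-0.036 -0.001  0.   ]
 T y,z world [0.208 0.978 0.   ] [ 0.978 -0.208  0.   ]
```

>>> play_rows:
  steps: "1 20 -2.8 1.8 -0.036 0 0;1 25 0 0 0 0 0;1 25 0 0 0 0 0;1 25 0 0 0 0 0;1 25 0 0 0 0 0;1 20 0 0 0 0 0;1 13 0 0 0 0 0;1 7 0 0 0 0 0;1 3.4 0 0 0 0 0;1 0 0 0 0 0 0;0.6 0 0 0 0 0 0;0 0 0 0 0 0 0"

```text
time_s: 4.9
tcp_pos: [0.6025, -0.0682, 0.1401]
tool_rot: [12.7, 89.9, 0.6]
force: [0.6, -0.8, 0.5]
gripper_width: 0.0743
```

>>> play_rows:
  steps: "0 0 0 0 0 0 0;0 0 0 0 0 0 0;0 0 0 0 0 0 0;0 0 0 0 0 0 0;0 0 0 0 0 0 0;0 0 0 0 0 0 0;0 0 0 0 0 0 0"

```text
time_s: 5.6
tcp_pos: [0.6021, -0.0682, 0.1394]
tool_rot: [107.6, 90.0, 95.5]
force: [-1.3, 0.6, 3.2]
gripper_width: 0.05
```

```bash
python3 -c "
from h import *
go(602,-68,139,-12)
from cell import manip
c=manip.camera('side');cv2.imwrite('pics/g1.png',c['img'][120:360,200:520,::-1].repeat(2,0).repeat(2,1))"
```

```text
t 5.6 at [602.1 -68.2 139.4] w 50.0 F [-1.3  0.6  3.2] q7 11
 shift now [ 0.4  0.2 -0.1]  after turn [ 0.4  0.2 -0.1]  turn [-0.002 -0.    -0.   ]
 T y,z world [0.208 0.978 0.   ] [ 0.978 -0.208  0.   ]
```

View pics/g1.png

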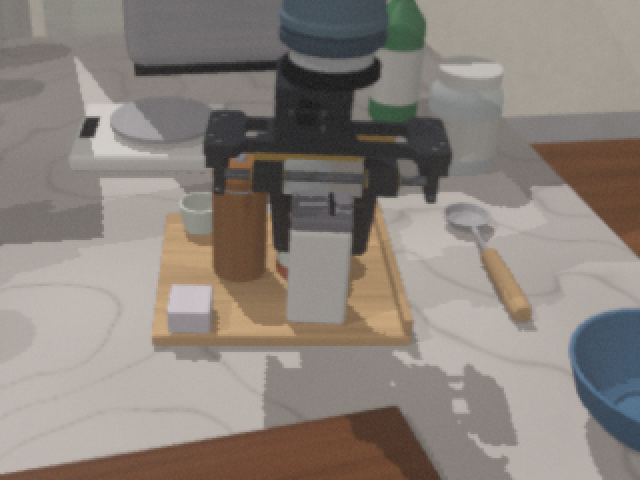

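>>> play_rows:
  steps: "0 -3 0 0 0 0 0;0 -7 0 0 0 0 0;0 -15 0 0 0 0 0;0 -20 0 0 0 0 0;0 -25 0 0 0 0 0;0 -25 0 0 0 0 0;0 -25 0 0 0 0 0;0 -20 0 0 0 0 0;0 -12 0 0 0 0 0;0 -5 0 0 0 0 0;0 -3 0 0 0 0 0;0 0 0 0 0 0 0"

```text
time_s: 6.85
tcp_pos: [0.6018, -0.0681, 0.2989]
tool_rot: [-168.5, 90.0, 179.4]
force: [1.5, -0.4, -2.5]
gripper_width: 0.05
```

>>> play_rows:
  steps: "0 0 -8 1.4 0 0 0;0 0 -15 2.7 0 0 0;0 0 -22 4 0 0 0;0 0 -25 4.4 0 0 0;0 0 -25 4.4 0 0 0;0 0 -25 4.4 0 0 0;0 0 -25 4.4 0 0 0;0 0 -23 4 0 0 0;0 0 -17 3 0 0 0;0 0 -9 1.6 0 0 0;0 0 -4 0.7 0 0 0;0 0 -1 0.2 0 0 0"

```text
time_s: 8.05
tcp_pos: [0.5944, -0.2705, 0.299]
tool_rot: [164.7, 90.0, 152.5]
force: [0.1, -0.4, -2.5]
gripper_width: 0.0498
```

>>> play_rows:
  steps: "0 10 0 0 0 0 0;0 20 0 0 0 0 0;0 25 0 0 0 0 0;0 25 0 0 0 0 0;0 25 0 0 0 0 0;0 20 0 0 0 0 0;0 10 0 0 0 0 0;0 6 0 0 0 0 0;0 3 0 0 0 0 0;0 0 0 0 0 0 0;0 0 0 0 0 0 0"

```text
time_s: 9.15
tcp_pos: [0.5951, -0.2704, 0.1562]
tool_rot: [-7.6, 89.9, -19.7]
force: [0.8, -0.1, -1.3]
gripper_width: 0.0496
```

```bash
python3 -c "
from h import *
go(595,-270,143.5,-12)"
```

```text
t 9.2 at [ 595.1 -270.4  156.2] w 49.6 F [ 0.8 -0.1 -1.3] q7 29
 shift now [12.7  0.4 -0.2]  after turn [12.7  0.4 -0.2]  turn [-0.002  0.001  0.   ]
 T y,z world [0.208 0.978 0.   ] [ 0.978 -0.208  0.   ]
```

>>> play_rows:
  steps: "0 4 0 0 0 0 0;0 4 0 0 0 0 0;0 2 0 0 0 0 0;0 1.5 0 0 0 0 0;0 0.7 0 0 0 0 0;0 0 0 0 0 0 0;0 0 0 0 0 0 0;0 0 0 0 0 0 0"

```text
time_s: 9.95
tcp_pos: [0.5945, -0.2702, 0.1435]
tool_rot: [120.3, 90.0, 108.2]
force: [-5.2, 1.7, 6.4]
gripper_width: 0.05
```

>>> play_rows:
  steps: "0.6 0 0 0 0 0 0;0.7 0 0 0 0 0 0;0.8 0 0 0 0 0 0;0.8 0 0 0 0 0 0;0.8 0 0 0 0 0 0;0.8 0 0 0 0 0 0;0.8 -5 0 0 0 0 0;0.8 -10 0 0 0 0 0;0.8 -15 0 0 0 0 0;0.8 -20 0 0 0 0 0;0.8 -20 0 0 0 0 0;0.8 -20 0 0 0 0 0"

```text
time_s: 11.15
tcp_pos: [0.5948, -0.2704, 0.2355]
tool_rot: [-9.4, 89.9, -21.5]
force: [0.4, -0.1, -0.7]
gripper_width: 0.0702
```

```bash
python3 -c "
from h import *
go(545.5,3.5,300,82.5)
from cell import manip
c=manip.camera('side');W=cloud(c)*1000
cv2.imwrite('pics/g2.png',c['img'][:,:,::-1])"
```

```text
t 11.2 at [ 594.8 -270.4  235.5] w 70.2 F [ 0.4 -0.1 -0.7] q7 27
 shift now [ -64.7  257.4 -105.8]  after turn [ -64.5  -84.6 -265.2]  turn [ 1.49e+00  1.00e-03 -1.00e-03]
 T y,z world [ 0.991 -0.131  0.   ] [-0.131 -0.991 -0.   ]
```

View pics/g2.png

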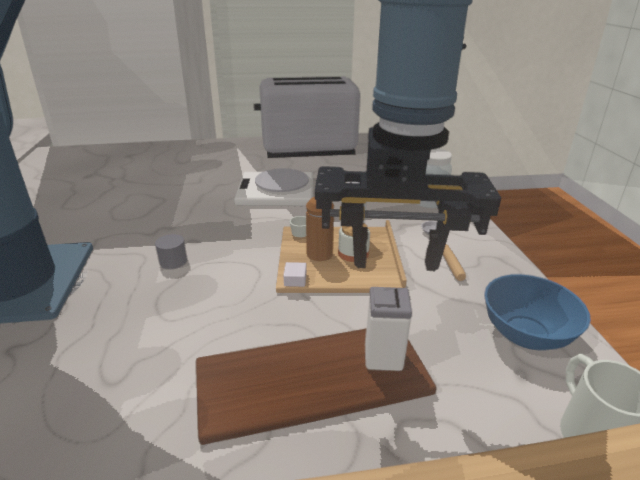

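>>> play_rows:
  steps: "1 -10 10 -4.1 0 0 0;1 -10 22 -9 0 0 0;1 -5 24 -9.9 0 0 0;1 -5 24 -9.9 0 0 0;1 -5 24 -9.9 0 0 0;1 -5 24 -9.9 0 0 0;1 -5 24 -9.9 0 0 0;1 -5 24 -9.9 0 0 0;1 -5 24 -9.9 0 0 0;1 -5 24 -9.9 0 0 0;1 -5 22 -9 0 0 0;1 0 11.4 -4.5 0 0 0"

```text
time_s: 12.4
tcp_pos: [0.5448, 0.0067, 0.2986]
tool_rot: [97.8, 89.9, 85.8]
force: [0.2, -1.4, 0.4]
gripper_width: 0.0881
```

>>> play_rows:
  steps: "1 0 0 0 0.14 0 0;1 0 0 0 0.14 0 0;1 0 0 0 0.14 0 0;1 0 0 0 0.14 0 0;1 0 0 0 0.14 0 0;1 0 0 0 0.14 0 0;1 0 0 0 0.14 0 0;1 0 0 0 0.14 0 0;1 0 0 0 0.14 0 0;1 0 0 0 0.14 0 0;1 0 0 0 0.09 0 0;1 0 0 0 0 0 0"

```text
time_s: 13.6
tcp_pos: [0.545, 0.0037, 0.2978]
tool_rot: [-40.0, 89.9, -137.6]
force: [0.2, -0.0, -0.6]
gripper_width: 0.0882
```

```bash
python3 -c "
from h import *
go(545.5,3.5,138.5,82.5)"
```

```text
t 13.6 at [545.    3.7 297.8] w 88.2 F [ 0.2 -0.  -0.6] q7 -76
 shift now [159.3   0.7  -0. ]  after turn [1.593e+02 6.000e-01 1.000e-01]  turn [-0.001  0.001  0.001]
 T y,z world [ 0.991 -0.131  0.   ] [-0.131 -0.991 -0.   ]
```

>>> play_rows:
  steps: "1 20 0.6 0 0 0 0;1 25 0 0 0 0 0;1 25 0 0 0 0 0;1 25 0 0 0 0 0;1 25 0 0 0 0 0;1 20 0 0 0 0 0;1 10 0 0 0 0 0;1 6 0 0 0 0 0;1 3 0 0 0 0 0;1 0 0 0 0 0 0;0.6 0 0 0 0 0 0;0 0 0 0 0 0 0"

```text
time_s: 14.8
tcp_pos: [0.5463, 0.0037, 0.1397]
tool_rot: [106.6, 89.9, 9.1]
force: [-0.6, -0.2, -0.3]
gripper_width: 0.0742
```

>>> play_rows:
  steps: "0 0 0 0 0 0 0;0 0 0 0 0 0 0;0 0 0 0 0 0 0;0 0 0 0 0 0 0;0 0 0 0 0 0 0;0 0 0 0 0 0 0;0 0 0 0 0 0 0"

```text
time_s: 15.5
tcp_pos: [0.5461, 0.0039, 0.1392]
tool_rot: [155.6, 90.0, 58.1]
force: [0.5, 1.6, 3.2]
gripper_width: 0.0499
```

```bash
python3 -c "
from h import *
go(496,-280,300,82.5)
from cell import manip
c=manip.camera('side');cv2.imwrite('pics/g3.png',c['img'][120:360,200:520,::-1].repeat(2,0).repeat(2,1))"
```

```text
t 15.5 at [546.1   3.9 139.2] w 49.9 F [0.5 1.6 3.2] q7 -66
 shift now [-160.9  -12.5  287.9]  after turn [-160.8  -12.6  288. ]  turn [-0. -0. -0.]
 T y,z world [ 0.991 -0.131  0.   ] [-0.131 -0.991 -0.   ]
```

View pics/g3.png

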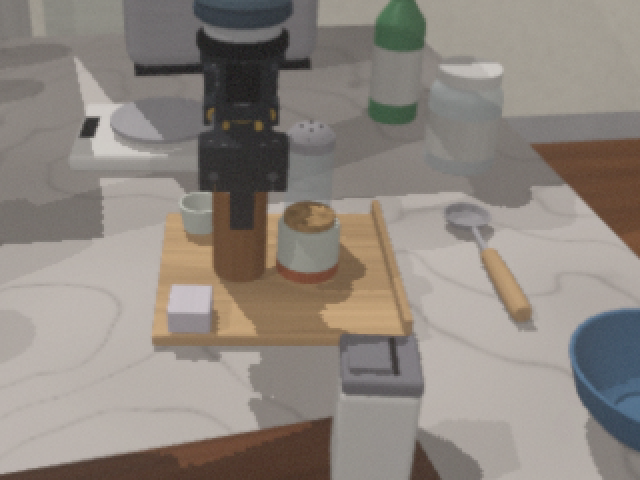

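The mill is held at its middle (finger at (240,205)); on to the board.

>>> play_rows:
  steps: "0 -3 0 0 0 0 0;0 -7 0 0 0 0 0;0 -15 0 0 0 0 0;0 -20 0 0 0 0 0;0 -25 0 0 0 0 0;0 -25 0 0 0 0 0;0 -25 0 0 0 0 0;0 -20 0 0 0 0 0;0 -12 0 0 0 0 0;0 -5 0 0 0 0 0;0 -3 0 0 0 0 0;0 0 0 0 0 0 0"

```text
time_s: 16.75
tcp_pos: [0.5457, 0.0037, 0.2988]
tool_rot: [-77.3, 90.0, -174.8]
force: [0.5, -0.5, -2.7]
gripper_width: 0.0494
```

>>> play_rows:
  steps: "0 0 -0.6 10 0 0 0;0 0 -1 20 0 0 0;0 0 -1.1 28 0 0 0;0 0 -1.4 32 0 0 0;0 0 -1.4 33 0 0 0;0 0 -1.4 33 0 0 0;0 0 -1.4 33 0 0 0;0 0 -1.4 33 0 0 0;0 0 -1.2 30 0 0 0;0 0 -1 20 0 0 0;0 0 -0.6 11 0 0 0;0 0 -0.1 5 0 0 0"

```text
time_s: 17.95
tcp_pos: [0.4949, -0.2815, 0.2987]
tool_rot: [-76.9, 89.9, -174.6]
force: [0.3, 0.1, -2.9]
gripper_width: 0.0497
```

>>> play_rows:
  steps: "0 10 0 0 0 0 0;0 20 0 0 0 0 0;0 25 0 0 0 0 0;0 25 0 0 0 0 0;0 25 0 0 0 0 0;0 20 0 0 0 0 0;0 10 0 0 0 0 0;0 6 0 0 0 0 0;0 3 0 0 0 0 0;0 0 0 0 0 0 0;0 0 0 0 0 0 0"

```text
time_s: 19.05
tcp_pos: [0.4962, -0.2804, 0.1558]
tool_rot: [73.4, 89.9, -24.1]
force: [-1.5, 0.4, -3.1]
gripper_width: 0.0498
```

```bash
python3 -c "
from h import *
go(496,-280,143.3,82.5)"
```

```text
t 19.1 at [ 496.2 -280.4  155.8] w 49.8 F [-1.5  0.4 -3.1] q7 -38
 shift now [12.5 -0.2 -0.4]  after turn [12.5 -0.2 -0.4]  turn [-0.     0.    -0.001]
 T y,z world [ 0.991 -0.131  0.   ] [-0.131 -0.991 -0.   ]
```

>>> play_rows:
  steps: "0 4 0 0 0 0 0;0 4 0 0 0 0 0;0 2 0 0 0 0 0;0 1.5 0 0 0 0 0;0 0.7 0 0 0 0 0;0 0 0 0 0 0 0;0 0 0 0 0 0 0;0 0 0 0 0 0 0"

```text
time_s: 19.85
tcp_pos: [0.4959, -0.2802, 0.1432]
tool_rot: [110.2, 90.0, 12.7]
force: [-0.5, 2.0, 5.0]
gripper_width: 0.0495
```

>>> play_rows:
  steps: "0.6 0 0 0 0 0 0;0.7 0 0 0 0 0 0;0.8 0 0 0 0 0 0;0.8 0 0 0 0 0 0;0.8 0 0 0 0 0 0;0.8 0 0 0 0 0 0;0.8 -5 0 0 0 0 0;0.8 -10 0 0 0 0 0;0.8 -20 0 0 0 0 0;0.8 -30 0 0 0 0 0;0.8 -40 0 0 0 0 0;0.8 -40 0 0 0 0 0"

```text
time_s: 21.05
tcp_pos: [0.4953, -0.2803, 0.29]
tool_rot: [-70.1, 90.0, -167.6]
force: [0.8, -0.4, 0.2]
gripper_width: 0.0701
```

```bash
python3 -c "
from h import *
go(620.5,61,300,-7.5)"
```

```text
t 21.1 at [ 495.3 -280.3  290. ] w 70.1 F [ 0.8 -0.4  0.2] q7 -46
 shift now [ -10.1   79.2 -354.8]  after turn [ -10.  -354.7  -79.5]  turn [1.57 0.   0.  ]
 T y,z world [-0.131 -0.991 -0.   ] [-0.991  0.131 -0.   ]
```

>>> play_rows:
  steps: "1 -10 3.3 -14.8 0 0 0;1 0 6.6 -29.6 0 0 0;1 0 7.2 -32 0 0 0;1 0 7.2 -32 0 0 0;1 0 7.2 -32 0 0 0;1 0 7.2 -32 0 0 0;1 0 7.2 -32 0 0 0;1 0 7.2 -32 0 0 0;1 0 7.2 -32 0 0 0;1 0 7.2 -32 0 0 0;1 0 7 -32 0 0 0;1 0 4.7 -22.4 0 0 0"

```text
time_s: 22.25
tcp_pos: [0.6212, 0.0639, 0.2986]
tool_rot: [145.7, 89.9, 48.3]
force: [0.2, 0.1, -0.4]
gripper_width: 0.0881
```

>>> play_rows:
  steps: "1 0 0 0 -0.14 0 0;1 0 0 0 -0.14 0 0;1 0 0 0 -0.14 0 0;1 0 0 0 -0.14 0 0;1 0 0 0 -0.14 0 0;1 0 0 0 -0.14 0 0;1 0 0 0 -0.14 0 0;1 0 0 0 -0.14 0 0;1 0 0 0 -0.14 0 0;1 0 0 0 -0.14 0 0;1 0 0 0 -0.14 0 0;1 0 0 0 -0.03 0 0"

```text
time_s: 23.45
tcp_pos: [0.6207, 0.0607, 0.2989]
tool_rot: [8.9, 90.0, 1.5]
force: [0.1, -0.4, 0.2]
gripper_width: 0.0878
```

>>> play_rows:
  steps: "1 0 0 0 0 0 0;1 0 0 0 0 0 0"

```text
time_s: 23.65
tcp_pos: [0.6207, 0.0611, 0.2982]
tool_rot: [-7.8, 90.0, -15.6]
force: [0.6, 0.3, -0.6]
gripper_width: 0.0883
```

```bash
python3 -c "
from h import *
go(620.5,61,138.5,-7.5)"
```

```text
t 23.6 at [620.7  61.1 298.2] w 88.3 F [ 0.6  0.3 -0.6] q7 -3
 shift now [ 1.597e+02 -1.000e-01 -2.000e-01]  after turn [ 1.597e+02 -1.000e-01 -2.000e-01]  turn [-0.004  0.     0.   ]
 T y,z world [0.131 0.991 0.   ] [ 0.991 -0.131  0.   ]
```

>>> play_rows:
  steps: "1 20 0 0 0 0 0;1 25 0 0 0 0 0;1 25 0 0 0 0 0;1 25 0 0 0 0 0;1 25 0 0 0 0 0;1 20 0 0 0 0 0;1 10 0 0 0 0 0;1 6 0 0 0 0 0;1 4 0 0 0 0 0;1 0 0 0 0 0 0;0.6 0 0 0 0 0 0;0 0 0 0 0 0 0"

```text
time_s: 24.85
tcp_pos: [0.6211, 0.0612, 0.1387]
tool_rot: [18.3, 89.9, 10.7]
force: [-0.0, -0.1, -0.3]
gripper_width: 0.0739
```

>>> play_rows:
  steps: "0 0 0 0 0 0 0;0 0 0 0 0 0 0;0 0 0 0 0 0 0;0 0 0 0 0 0 0;0 0 0 0 0 0 0;0 0 0 0 0 0 0;0 0 0 0 0 0 0"

```text
time_s: 25.55
tcp_pos: [0.6207, 0.0612, 0.138]
tool_rot: [65.3, 90.0, 57.7]
force: [0.6, 0.1, 1.1]
gripper_width: 0.0462
```

```bash
python3 -c "
from h import *
go(396.5,-290,300,-7.5)
from cell import manip
c=manip.camera('side');cv2.imwrite('pics/g4.png',c['img'][120:360,200:520,::-1].repeat(2,0).repeat(2,1))"
```

```text
t 25.6 at [620.7  61.2 138. ] w 46.2 F [0.6 0.1 1.1] q7 2
 shift now [-162.  -377.6 -176.1]  after turn [-162.  -377.4 -176.5]  turn [-0.001  0.    -0.   ]
 T y,z world [0.131 0.991 0.   ] [ 0.991 -0.131  0.   ]
```

View pics/g4.png

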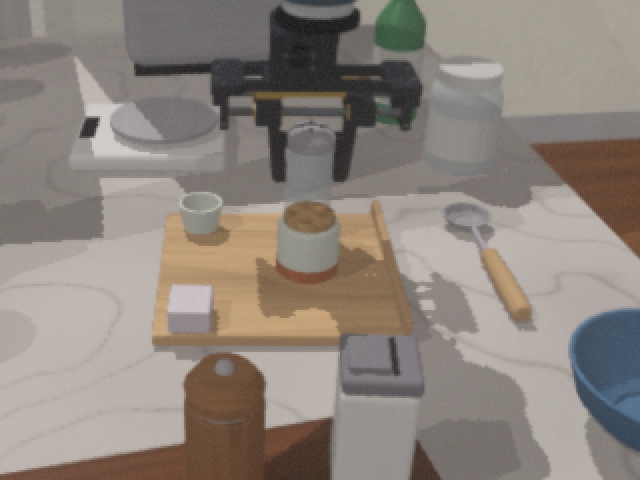

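>>> play_rows:
  steps: "0 -3 0 0 0 0 0;0 -7 0 0 0 0 0;0 -15 0 0 0 0 0;0 -20 0 0 0 0 0;0 -25 0 0 0 0 0;0 -25 0 0 0 0 0;0 -25 0 0 0 0 0;0 -20 0 0 0 0 0;0 -12 0 0 0 0 0;0 -5 0 0 0 0 0;0 -4 0 0 0 0 0;0 0 0 0 0 0 0"

```text
time_s: 26.8
tcp_pos: [0.6205, 0.0612, 0.2987]
tool_rot: [-162.5, 90.0, -170.1]
force: [0.9, 0.3, -2.5]
gripper_width: 0.0459
```

>>> play_rows:
  steps: "0 0 -10 -4.7 0 0 0;0 0 -22 -10.3 0 0 0;0 0 -34 -15.9 0 0 0;0 0 -38 -17.8 0 0 0;0 0 -38 -17.8 0 0 0;0 0 -38 -17.8 0 0 0;0 0 -38 -17.8 0 0 0;0 0 -38 -17.8 0 0 0;0 0 -38 -17.8 0 0 0;0 0 -38 -17.8 0 0 0;0 0 -30 -14 0 0 0;0 0 -15.4 -7 0 0 0"

```text
time_s: 28.0
tcp_pos: [0.3926, -0.2926, 0.2986]
tool_rot: [-153.4, 89.9, -161.3]
force: [-0.4, -0.1, -3.0]
gripper_width: 0.0458
```

>>> play_rows:
  steps: "0 0 0 0 0 0 0;0 10 0 0 0 0 0;0 20 0 0 0 0 0;0 25 0 0 0 0 0;0 25 0 0 0 0 0;0 25 0 0 0 0 0;0 20 0 0 0 0 0;0 10 0 0 0 0 0;0 6 0 0 0 0 0;0 3 0 0 0 0 0;0 0 0 0 0 0 0;0 0 0 0 0 0 0"

```text
time_s: 29.2
tcp_pos: [0.3965, -0.2899, 0.1555]
tool_rot: [-15.9, 89.9, -23.4]
force: [0.1, 0.1, -2.5]
gripper_width: 0.0459
```

```bash
python3 -c "
from h import *
go(396.5,-290,142.2,-7.5)"
```

```text
t 29.2 at [ 396.5 -289.9  155.5] w 45.9 F [ 0.1  0.1 -2.5] q7 48
 shift now [13.3 -0.1  0. ]  after turn [13.3 -0.1  0. ]  turn [-0.001  0.001  0.   ]
 T y,z world [0.131 0.991 0.   ] [ 0.991 -0.131  0.   ]
```

>>> play_rows:
  steps: "0 4 0 0 0 0 0;0 4 0 0 0 0 0;0 3 0 0 0 0 0;0 1.5 0 0 0 0 0;0 0.8 0 0 0 0 0;0 0 0 0 0 0 0;0 0 0 0 0 0 0;0 0 0 0 0 0 0"

```text
time_s: 30.0
tcp_pos: [0.3959, -0.2899, 0.1419]
tool_rot: [24.4, 90.0, 16.8]
force: [-2.4, 0.2, 6.5]
gripper_width: 0.0461
```

>>> play_rows:
  steps: "0.6 0 0 0 0 0 0;0.7 0 0 0 0 0 0;0.75 0 0 0 0 0 0;0.75 0 0 0 0 0 0;0.75 0 0 0 0 0 0;0.75 0 0 0 0 0 0;0.75 -5 0 0 0 0 0;0.75 -10 0 0 0 0 0;0.75 -20 0 0 0 0 0;0.75 -30 0 0 0 0 0;0.75 -40 0 0 0 0 0;0.75 -40 0 0 0 0 0"

```text
time_s: 31.2
tcp_pos: [0.3955, -0.2897, 0.2886]
tool_rot: [-173.9, 90.0, 178.5]
force: [1.3, 0.7, 0.9]
gripper_width: 0.0661
```

```bash
python3 -c "
from h import *
from cell import manip
np.set_printoptions(precision=1,suppress=True)
for n in('top','side'):
    c=manip.camera(n);np.savez(n+'1.npz',**c);W=cloud(c)*1000
    if n=='side': cv2.imwrite('pics/s5.png',c['img'][:,:,::-1])
    for lo,hi in((64,74),(20,74)):
        m=(np.hypot(W[...,0]-610,W[...,1]+2)<40)&(W[...,2]>lo)&(W[...,2]<hi)
        q=W[m][:,:2].astype(np.float32);print(n,lo,m.sum(),q.mean(0),q.min(0),q.max(0))
    cl=cv2.minEnclosingCircle(q);print(cl)
go(610,-2.5,200,82.5)"
```

```text
top 64 371 [608.2   0.9] [584.2 -22.3] [633.6  26.5]
top 20 580 [605.3   1. ] [579.4 -27.8] [637.8  29.1]
((608.8452758789062, 1.2727575302124023), 29.588516235351562)
side 64 324 [607.7  -5.9] [585.3 -26.9] [631.8  19.8]
side 20 1036 [605. -17.] [579.4 -32.2] [637.5  19.8]
((608.3140869140625, -3.983647584915161), 29.201425552368164)
t 31.3 at [ 397.9 -291.6  291.8] w 65.8 F [ 0.  -0.3 -0.9] q7 38
 shift now [ 92.5 314.8 171.2]  after turn [  91.8  172.6 -314.3]  turn [ 1.6  0.  -0. ]
 T y,z world [ 1.  -0.1  0. ] [-0.1 -1.  -0. ]
```

View pics/s5.png

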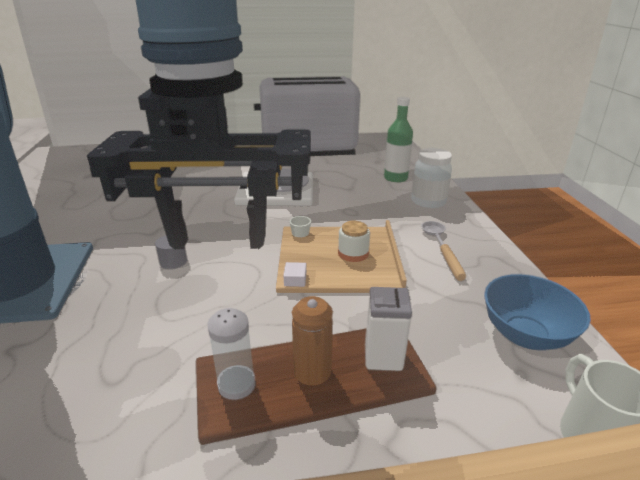

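>>> play_rows:
  steps: "1 0 13 7.1 0 0 0;1 0 28.8 15.7 0 0 0;1 0 28.8 15.7 0 0 0;1 0 28.8 15.7 0 0 0;1 0 28.8 15.7 0 0 0;1 0 28.8 15.7 0 0 0;1 0 28.8 15.7 0 0 0;1 0 28.8 15.7 0 0 0;1 0 28.8 15.7 0 0 0;1 0 28.8 15.7 0 0 0;1 0 28.8 15.7 0 0 0;1 0 13.8 7 0 0 0"

```text
time_s: 32.5
tcp_pos: [0.6081, 0.003, 0.2862]
tool_rot: [102.9, 89.9, 95.6]
force: [-0.5, 0.6, 0.3]
gripper_width: 0.088
```

>>> play_rows:
  steps: "1 0 0 0 0.14 0 0;1 0 0 0 0.14 0 0;1 0 0 0 0.14 0 0;1 0 0 0 0.14 0 0;1 0 0 0 0.14 0 0;1 0 0 0 0.14 0 0;1 0 0 0 0.14 0 0;1 0 0 0 0.14 0 0;1 0 0 0 0.14 0 0;1 0 0 0 0.14 0 0;1 0 0 0 0.14 0 0;1 0 0 0 0.03 0 0"

```text
time_s: 33.7
tcp_pos: [0.6066, -0.001, 0.2865]
tool_rot: [-33.9, 89.9, -131.7]
force: [-0.2, 0.3, 0.7]
gripper_width: 0.0879
```

>>> play_rows:
  steps: "1 10 0 0 0 0 0;1 25 0 0 0 0 0;1 25 0 0 0 0 0;1 15 0 0 0 0 0;1 5 0 0 0 0 0;1 0 0 0 0 0 0;1 0 0 0 0 0 0"

```text
time_s: 34.4
tcp_pos: [0.6076, -0.0005, 0.2075]
tool_rot: [93.9, 89.9, -3.6]
force: [0.4, 0.7, 0.5]
gripper_width: 0.0879
```

```bash
python3 -c "
from h import *
go(608.7,-1.5,88,82.5)"
```

```text
t 34.4 at [ 6.076e+02 -5.000e-01  2.075e+02] w 87.9 F [0.4 0.7 0.5] q7 -69
 shift now [119.5   1.    0.9]  after turn [119.5   1.2   0.9]  turn [ 0.    -0.    -0.001]
 T y,z world [ 0.991 -0.131  0.   ] [-0.131 -0.991 -0.   ]
```

>>> play_rows:
  steps: "1 15 1 0.9 0 0 0;1 25 0 0 0 0 0;1 25 0 0 0 0 0;1 20 0 0 0 0 0;1 15 0 0 0 0 0;1 10 0 0 0 0 0;1 6 0 0 0 0 0;1 3 0 0 0 0 0;1 0 0 0 0 0 0;1 0 0 0 0 0 0;0.7 0 0 0 0 0 0;0 0 0 0 0 0 0"

```text
time_s: 35.6
tcp_pos: [0.6082, -0.0012, 0.088]
tool_rot: [104.6, 90.0, 7.1]
force: [-0.5, -0.4, -0.6]
gripper_width: 0.0741
```

>>> play_rows:
  steps: "0 0 0 0 0 0 0;0 0 0 0 0 0 0;0 0 0 0 0 0 0;0 0 0 0 0 0 0;0 0 0 0 0 0 0;0 0 0 0 0 0 0"
  newtons: 25

```text
time_s: 36.2
tcp_pos: [0.6081, -0.001, 0.0878]
tool_rot: [168.8, 90.0, 71.3]
force: [-0.3, 0.9, 2.4]
gripper_width: 0.057
```

```bash
python3 -c "
from h import *
np.set_printoptions(precision=1,suppress=True)
go(496.5,309.5,200,82.5)
for n in('top','side'):
    c=dict(np.load(n+'0.npz'));W=cloud(c)*1000
    m=(np.hypot(W[...,0]-497,W[...,1]-310)<110)&(abs(W[...,2]-36)<4);print(n,cv2.minAreaRect(W[m][:,:2].astype(np.float32)),np.median(W[m][:,2]))
s=dict(np.load('side0.npz'));cv2.imwrite('pics/pan.png',cv2.resize(s['img'][155:215,225:325,::-1],None,fx=6,fy=6,interpolation=2))
print(cv2.projectPoints)
"
```

```text
t 36.2 at [608.1  -1.   87.8] w 57.0 F [-0.3  0.9  2.4] q7 -63
 shift now [-112.1 -151.2 -293.3]  after turn [-112.2 -151.1 -293.3]  turn [-0. -0. -0.]
 T y,z world [ 1.  -0.1  0. ] [-0.1 -1.  -0. ]
top ((497.7319641113281, 311.38726806640625), (126.50431823730469, 128.89669799804688), 28.850191116333008) 35.61048602489716
side ((495.8232727050781, 308.650390625), (128.78968811035156, 129.56332397460938), 65.77188873291016) 36.30060800863921
<built-in function projectPoints>
```

View pics/pan.png

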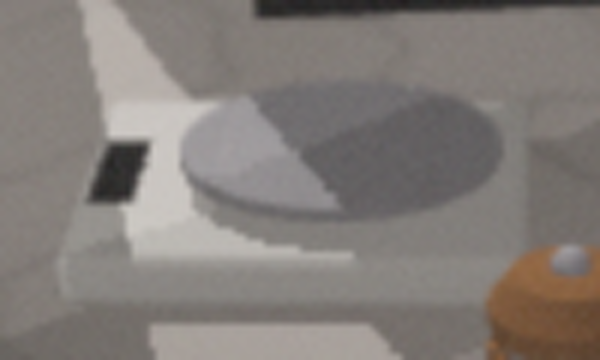

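>>> play_rows:
  steps: "0 -2 0 0 0 0 0;0 -4 0 0 0 0 0;0 -8 0 0 0 0 0;0 -16 0 0 0 0 0;0 -20 0 0 0 0 0;0 -20 0 0 0 0 0;0 -20 0 0 0 0 0;0 -14 0 0 0 0 0;0 -6 0 0 0 0 0;0 -2 0 0 0 0 0;0 0 0 0 0 0 0"

```text
time_s: 37.3
tcp_pos: [0.6077, -0.0011, 0.1994]
tool_rot: [-95.9, 90.0, 166.6]
force: [-0.1, -0.2, -2.9]
gripper_width: 0.0575
```

```bash
python3 -c "
from h import *
from cell import manip
np.set_printoptions(precision=1,suppress=True)
go(496.5,310,200,82.5)
c=manip.camera('side');cv2.imwrite('pics/g6.png',c['img'][60:300,240:500,::-1].repeat(2,0).repeat(2,1))
"
```

```text
t 37.3 at [607.7  -1.1 199.4] w 57.5 F [-0.1 -0.2 -2.9] q7 -69
 shift now [  -0.5 -150.9 -293.9]  after turn [  -0.6 -150.9 -293.9]  turn [-0. -0.  0.]
 T y,z world [ 1.  -0.1  0. ] [-0.1 -1.  -0. ]
```

View pics/g6.png

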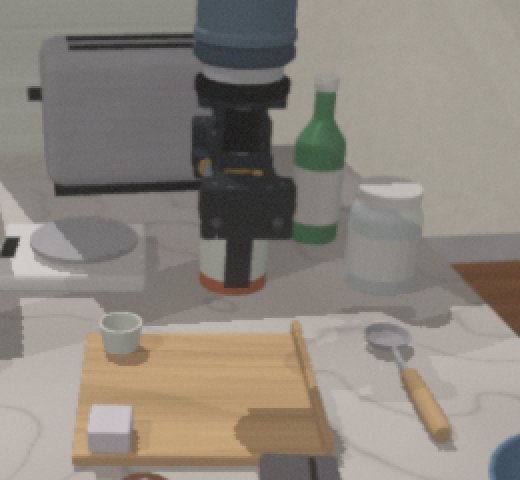

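>>> play_rows:
  steps: "0 0 -7 -13.6 0 0 0;0 0 -14 -27.3 0 0 0;0 0 -14 -27.3 0 0 0;0 0 -14 -27.3 0 0 0;0 0 -14 -27.3 0 0 0;0 0 -14 -27.3 0 0 0;0 0 -14 -27.3 0 0 0;0 0 -14 -27.3 0 0 0;0 0 -14 -27.3 0 0 0;0 0 -14 -27.3 0 0 0;0 0 -12 -23.4 0 0 0;0 0 -5.9 -11.2 0 0 0"

```text
time_s: 38.55
tcp_pos: [0.4945, 0.3136, 0.1987]
tool_rot: [-99.6, 89.9, 163.1]
force: [0.1, -0.0, -3.6]
gripper_width: 0.0573
```

>>> play_rows:
  steps: "0 0 0 0 0 0 0;0 10 0 0 0 0 0;0 20 0 0 0 0 0;0 20 0 0 0 0 0;0 15 0 0 0 0 0;0 7 0 0 0 0 0;0 3 0 0 0 0 0;0 0 0 0 0 0 0;0 0 0 0 0 0 0"

```text
time_s: 39.45
tcp_pos: [0.4973, 0.3099, 0.1253]
tool_rot: [124.0, 89.9, 26.5]
force: [-0.4, 0.2, -3.3]
gripper_width: 0.057
```

```bash
python3 -c "
from h import *
go(496.5,310,111.8,82.5)
"
```

```text
t 39.5 at [497.3 309.9 125.3] w 57.0 F [-0.4  0.2 -3.3] q7 -95
 shift now [13.5 -0.9  0. ]  after turn [13.5 -0.8  0. ]  turn [-0.001 -0.001 -0.001]
 T y,z world [ 0.991 -0.131  0.   ] [-0.131 -0.991 -0.   ]
```

>>> play_rows:
  steps: "0 4 -0.6 0 0 0 0;0 4 0 0 0 0 0;0 3 0 0 0 0 0;0 1.5 0 0 0 0 0;0 1 0 0 0 0 0;0 0 0 0 0 0 0;0 0 0 0 0 0 0;0 0 0 0 0 0 0"

```text
time_s: 40.25
tcp_pos: [0.496, 0.3099, 0.1117]
tool_rot: [-114.0, 89.9, 148.5]
force: [-2.9, -1.2, 5.1]
gripper_width: 0.0571
```

>>> play_rows:
  steps: "0.7 0 0 0 0 0 0;0.8 0 0 0 0 0 0;1 0 0 0 0 0 0;1 0 0 0 0 0 0;1 0 0 0 0 0 0;1 0 0 0 0 0 0;1 -5 0 0 0 0 0;1 -15 0 0 0 0 0;1 -30 0 0 0 0 0;1 -40 0 0 0 0 0;1 -40 0 0 0 0 0;1 -40 0 0 0 0 0"
  newtons: 15

```text
time_s: 41.45
tcp_pos: [0.4962, 0.3095, 0.2839]
tool_rot: [130.3, 90.0, 32.7]
force: [1.3, 0.3, 0.8]
gripper_width: 0.0877
```

```bash
python3 -c "
from h import *
go(396.2,-289.8,300,-7.5)
"
```

```text
t 41.5 at [496.2 309.5 283.9] w 87.7 F [1.3 0.3 0.8] q7 -103
 shift now [-16.4 -20.2 607.3]  after turn [-16.1 607.3  20.9]  turn [ 1.57e+00 -1.00e-03 -0.00e+00]
 T y,z world [-0.131 -0.991 -0.   ] [-0.991  0.131 -0.   ]
```

>>> play_rows:
  steps: "1 -6 0 10 0 0 0;1 -5 -1 22 0 0 0;1 -5 -1 28 0 0 0;1 0 -1 28 0 0 0;1 0 -1 28 0 0 0;1 0 -1 28 0 0 0;1 0 -1 28 0 0 0;1 0 -1 28 0 0 0;1 0 -1 28 0 0 0;1 0 -1 28 0 0 0;1 0 -1 28 0 0 0;1 0 -1 28 0 0 0"

```text
time_s: 42.65
tcp_pos: [0.4436, 0.0006, 0.2972]
tool_rot: [-141.4, 90.0, 121.1]
force: [0.0, -0.7, 0.7]
gripper_width: 0.0881
```

>>> play_rows:
  steps: "1 0 -1 28 0 0 0;1 0 -1 28 0 0 0;1 0 -1 28 0 0 0;1 0 -1 28 0 0 0;1 0 -1 28 0 0 0;1 0 -1 28 0 0 0;1 0 -1 28 0 0 0;1 0 -1 28 0 0 0;1 0 -1 28 0 0 0;1 0 0 20 0 0 0;1 0 0 10 0 0 0;1 0 0 0 0 0 0"

```text
time_s: 43.85
tcp_pos: [0.3979, -0.2773, 0.2973]
tool_rot: [-6.8, 90.0, -104.5]
force: [-0.3, -0.7, -0.5]
gripper_width: 0.0881
```

```bash
python3 -c "
from h import *
from cell import manip
np.set_printoptions(precision=1,suppress=True)
go(396.2,-289.8,142.5,82.5)
for n in('top','side'):
    c=manip.camera(n);np.savez(n+'2.npz',**c);W=cloud(c)*1000
    for k,(x,y,z0,z1) in dict(crock=(497,310,60,100),pan=(497,310,32,40)).items():
        m=(np.hypot(W[...,0]-x,W[...,1]-y)<(45 if k=='crock' else 110))&(W[...,2]>z0)&(W[...,2]<z1)
        q=W[m][:,:2].astype(np.float32);print(n,k,m.sum(),cv2.minEnclosingCircle(q))
    cv2.imwrite(f'pics/{n}2.png',c['img'][:,:,::-1])
"
```

```text
t 43.9 at [ 397.9 -277.3  297.3] w 88.1 F [-0.3 -0.7 -0.5] q7 -42
 shift now [154.8   0.   12.6]  after turn [154.8  -0.   12.6]  turn [-0.  0.  0.]
 T y,z world [ 1.  -0.1  0. ] [-0.1 -1.  -0. ]
top crock 567 ((496.50592041015625, 309.9946594238281), 28.950748443603516)
top pan 1689 ((496.3180236816406, 311.6164855957031), 65.70625305175781)
side crock 468 ((496.0367126464844, 304.46209716796875), 29.713239669799805)
side pan 699 ((495.95355224609375, 308.2924499511719), 67.33670806884766)
```

View pics/top2.png

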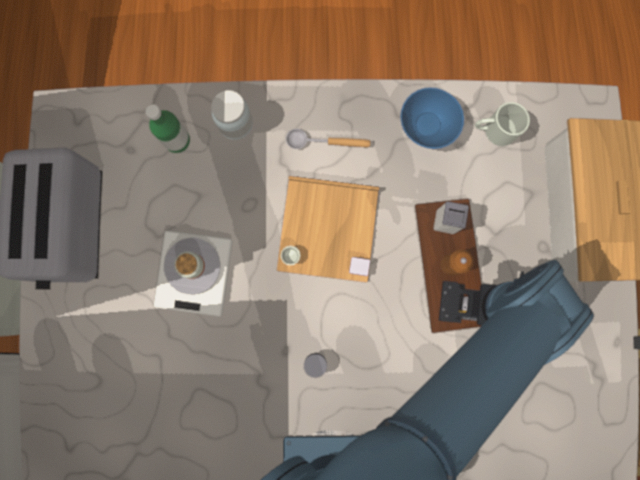

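Crock stands about 2 mm from the pan's centre. I regrip each item with its original jaw direction so the return is exact.

>>> play_rows:
  steps: "1 0 0 6 -0.14 0 0;1 0 0 0 -0.14 0 0;1 0 0 0 -0.14 0 0;1 0 0 0 -0.14 0 0;1 0 0 0 -0.14 0 0;1 0 0 0 -0.14 0 0;1 0 0 0 -0.14 0 0;1 0 0 0 -0.14 0 0;1 0 0 0 -0.14 0 0;1 0 0 0 -0.14 0 0;1 0 0 0 -0.14 0 0;1 0 0 0 -0.03 0 0"

```text
time_s: 45.15
tcp_pos: [0.3983, -0.281, 0.2971]
tool_rot: [94.1, 90.0, 86.8]
force: [-0.3, 0.3, 0.3]
gripper_width: 0.0881
```

>>> play_rows:
  steps: "1 0 0 0 0 0 0;1 0 0 0 0 0 0"

```text
time_s: 45.35
tcp_pos: [0.3981, -0.2817, 0.2971]
tool_rot: [117.4, 90.0, 109.7]
force: [0.7, 0.2, -0.7]
gripper_width: 0.0882
```

```bash
python3 -c "
from h import *
go(395.9,-289.9,142.2,-7.5)
"
```

```text
t 45.4 at [ 398.1 -281.7  297.1] w 88.2 F [ 0.7  0.2 -0.7] q7 36
 shift now [154.9  -8.4  -1. ]  after turn [154.9  -8.4  -1.1]  turn [-0.003 -0.    -0.   ]
 T y,z world [0.131 0.991 0.   ] [ 0.991 -0.131  0.   ]
```

>>> play_rows:
  steps: "0.9 15 -8.4 -1 0 0 0;0.9 25 0 0 0 0 0;0.9 25 0 0 0 0 0;0.9 25 0 0 0 0 0;0.9 25 0 0 0 0 0;0.9 20 0 0 0 0 0;0.9 10 0 0 0 0 0;0.9 6 0 0 0 0 0;0.9 4 0 0 0 0 0;0.9 0 0 0 0 0 0;0.9 0 0 0 0 0 0"

```text
time_s: 46.45
tcp_pos: [0.3962, -0.2907, 0.1427]
tool_rot: [-19.0, 89.9, -26.6]
force: [-0.2, -0.5, -0.0]
gripper_width: 0.079
```

```bash
python3 -c "
from h import *
go(395.9,-289.9,142.2,-7.5)
"
```

```text
t 46.5 at [ 396.2 -290.7  142.7] w 79.0 F [-0.2 -0.5 -0. ] q7 48
 shift now [ 0.5  0.8 -0.4]  after turn [ 0.5  0.8 -0.4]  turn [-0.001  0.001  0.   ]
 T y,z world [0.131 0.991 0.   ] [ 0.991 -0.131  0.   ]
```

>>> play_rows:
  steps: "0.6 0 0 0 0 0 0;0 0 0 0 0 0 0;0 0 0 0 0 0 0;0 0 0 0 0 0 0;0 0 0 0 0 0 0;0 0 0 0 0 0 0;0 0 0 0 0 0 0;0 0 0 0 0 0 0"

```text
time_s: 47.25
tcp_pos: [0.3958, -0.2905, 0.1422]
tool_rot: [75.6, 90.0, 68.0]
force: [-1.2, 0.7, 3.0]
gripper_width: 0.046
```

>>> play_rows:
  steps: "0 -3 0 0 0 0 0;0 -7 0 0 0 0 0;0 -15 0 0 0 0 0;0 -20 0 0 0 0 0;0 -25 0 0 0 0 0;0 -25 0 0 0 0 0;0 -25 0 0 0 0 0;0 -20 0 0 0 0 0;0 -12 0 0 0 0 0;0 -5 0 0 0 0 0;0 0 0 0 0 0 0;0 0 0 0 0 0 0"

```text
time_s: 48.45
tcp_pos: [0.3954, -0.2901, 0.2983]
tool_rot: [162.1, 89.9, 154.6]
force: [0.0, 0.4, -2.8]
gripper_width: 0.0459
```

```bash
python3 -c "
from h import *
go(620.7,61.2,300,-7.5)
"
```

```text
t 48.5 at [ 395.4 -290.1  298.3] w 45.9 F [ 0.   0.4 -2.8] q7 37
 shift now [ -1.8 377.8 177.1]  after turn [ -1.7 377.7 177.5]  turn [-0.001 -0.001 -0.   ]
 T y,z world [0.131 0.991 0.   ] [ 0.991 -0.131  0.   ]
```

>>> play_rows:
  steps: "0 0 10 4.7 0 0 0;0 0 22 10.3 0 0 0;0 0 34 15.9 0 0 0;0 0 38 17.8 0 0 0;0 0 38 17.8 0 0 0;0 0 38 17.8 0 0 0;0 0 38 17.8 0 0 0;0 0 38 17.8 0 0 0;0 0 38 17.8 0 0 0;0 0 38 17.8 0 0 0;0 0 30 14 0 0 0;0 0 15.2 8 0 0 0"

```text
time_s: 49.65
tcp_pos: [0.622, 0.0654, 0.2975]
tool_rot: [146.2, 89.9, 139.0]
force: [0.1, -0.7, -2.8]
gripper_width: 0.0458
```

>>> play_rows:
  steps: "0 0 0 0 0 0 0;0 10 0 0 0 0 0;0 20 0 0 0 0 0;0 25 0 0 0 0 0;0 25 0 0 0 0 0;0 25 0 0 0 0 0;0 20 0 0 0 0 0;0 10 0 0 0 0 0;0 6 0 0 0 0 0;0 5 0 0 0 0 0;0 0 0 0 0 0 0;0 0 0 0 0 0 0"

```text
time_s: 50.85
tcp_pos: [0.6218, 0.0601, 0.1538]
tool_rot: [14.6, 89.9, 7.0]
force: [0.5, -1.0, -2.6]
gripper_width: 0.0455
```

```bash
python3 -c "
from h import *
go(620.7,60.6,138.3,-7.5)
"
```

```text
t 50.9 at [621.8  60.1 153.8] w 45.5 F [ 0.5 -1.  -2.6] q7 2
 shift now [15.5  0.4 -1.2]  after turn [15.5  0.4 -1.2]  turn [-0.001  0.001 -0.   ]
 T y,z world [0.131 0.991 0.   ] [ 0.991 -0.131  0.   ]
```

>>> play_rows:
  steps: "0 5 0.4 -0.9 0 0 0;0 4 0 0 0 0 0;0 3 0 0 0 0 0;0 2 0 0 0 0 0;0 1 0 0 0 0 0;0 0.6 0 0 0 0 0;0 0 0 0 0 0 0;0 0 0 0 0 0 0;0 0 0 0 0 0 0"

```text
time_s: 51.75
tcp_pos: [0.6205, 0.0606, 0.1383]
tool_rot: [135.8, 90.0, 128.2]
force: [-2.8, -0.2, 5.0]
gripper_width: 0.0461
```

>>> play_rows:
  steps: "0.6 0 0 0 0 0 0;0.7 0 0 0 0 0 0;0.75 0 0 0 0 0 0;0.75 0 0 0 0 0 0;0.75 0 0 0 0 0 0;0.75 0 0 0 0 0 0;0.75 -5 0 0 0 0 0;0.75 -10 0 0 0 0 0;0.75 -20 0 0 0 0 0;0.75 -30 0 0 0 0 0;0.75 -40 0 0 0 0 0;0.75 -50 0 0 0 0 0"

```text
time_s: 52.95
tcp_pos: [0.6196, 0.0605, 0.2936]
tool_rot: [-159.3, 89.9, -166.9]
force: [0.7, 0.6, -0.0]
gripper_width: 0.0661
```

```bash
python3 -c "
from h import *
go(495.9,-280.2,300,82.5)
"
```

```text
t 53.0 at [619.6  60.5 293.6] w 66.1 F [ 0.7  0.6 -0. ] q7 -3
 shift now [  -5.9 -354.1  -77.8]  after turn [ -6.4 -78.2 354. ]  turn [ 1.57e+00 -1.00e-03  2.00e-03]
 T y,z world [ 0.991 -0.131  0.   ] [-0.131 -0.991 -0.   ]
```

>>> play_rows:
  steps: "1 -5 -14.8 -3.3 0 0 0;1 0 -29.6 -6.5 0 0 0;1 0 -32 -7 0 0 0;1 0 -32 -7 0 0 0;1 0 -32 -7 0 0 0;1 0 -32 -7 0 0 0;1 0 -32 -7 0 0 0;1 0 -32 -7 0 0 0;1 0 -32 -7 0 0 0;1 0 -32 -7 0 0 0;1 0 -32 -7 0 0 0;1 0 -21.7 -5 0 0 0"

```text
time_s: 54.15
tcp_pos: [0.4951, -0.2828, 0.2981]
tool_rot: [-66.4, 89.9, -74.1]
force: [-0.5, 0.4, -1.1]
gripper_width: 0.088
```

>>> play_rows:
  steps: "1 0 0 0 0.14 0 0;1 0 0 0 0.14 0 0;1 0 0 0 0.14 0 0;1 0 0 0 0.14 0 0;1 0 0 0 0.14 0 0;1 0 0 0 0.14 0 0;1 0 0 0 0.14 0 0;1 0 0 0 0.14 0 0;1 0 0 0 0.14 0 0;1 0 0 0 0.14 0 0;1 0 0 0 0.14 0 0;1 0 0 0 0.03 0 0"

```text
time_s: 55.35
tcp_pos: [0.4966, -0.2802, 0.2977]
tool_rot: [-7.1, 90.0, -104.8]
force: [0.4, 0.2, -0.6]
gripper_width: 0.0879
```

>>> play_rows:
  steps: "1 0 0 0 0 0 0;1 0 0 0 0 0 0"

```text
time_s: 55.55
tcp_pos: [0.4967, -0.2802, 0.2977]
tool_rot: [130.9, 90.0, 33.5]
force: [-0.4, -0.3, 0.5]
gripper_width: 0.0878
```

```bash
python3 -c "
from h import *
go(495.9,-280.2,143.2,82.5)
"
```

```text
t 55.5 at [ 496.7 -280.2  297.7] w 87.8 F [-0.4 -0.3  0.5] q7 -44
 shift now [ 1.545e+02 -8.000e-01  1.000e-01]  after turn [ 1.545e+02 -8.000e-01  1.000e-01]  turn [ 0.002 -0.    -0.   ]
 T y,z world [ 0.991 -0.131  0.   ] [-0.131 -0.991 -0.   ]
```

>>> play_rows:
  steps: "0.9 15 -0.8 0 0 0 0;0.9 25 0 0 0 0 0;0.9 25 0 0 0 0 0;0.9 25 0 0 0 0 0;0.9 25 0 0 0 0 0;0.9 20 0 0 0 0 0;0.9 10 0 0 0 0 0;0.9 6 0 0 0 0 0;0.9 3.5 0 0 0 0 0;0.9 0 0 0 0 0 0;0.9 0 0 0 0 0 0"

```text
time_s: 56.65
tcp_pos: [0.4964, -0.2803, 0.1437]
tool_rot: [73.9, 89.9, -23.6]
force: [-0.4, -0.6, 0.6]
gripper_width: 0.0793
```

>>> play_rows:
  steps: "0.6 0 0 0 0 0 0;0 0 0 0 0 0 0;0 0 0 0 0 0 0;0 0 0 0 0 0 0;0 0 0 0 0 0 0;0 0 0 0 0 0 0;0 0 0 0 0 0 0;0 0 0 0 0 0 0"

```text
time_s: 57.45
tcp_pos: [0.4962, -0.2799, 0.1431]
tool_rot: [151.2, 90.0, 53.7]
force: [1.1, 1.2, 2.9]
gripper_width: 0.0497
```

>>> play_rows:
  steps: "0 -3 0 0 0 0 0;0 -7 0 0 0 0 0;0 -15 0 0 0 0 0;0 -20 0 0 0 0 0;0 -25 0 0 0 0 0;0 -25 0 0 0 0 0;0 -25 0 0 0 0 0;0 -20 0 0 0 0 0;0 -12 0 0 0 0 0;0 -5 0 0 0 0 0;0 0 0 0 0 0 0;0 0 0 0 0 0 0"

```text
time_s: 58.65
tcp_pos: [0.4957, -0.2797, 0.2993]
tool_rot: [-110.9, 89.9, 151.6]
force: [-0.1, 0.7, -3.4]
gripper_width: 0.0495
```

```bash
python3 -c "
from h import *
go(546,3.8,300,82.5)
"
```

```text
t 58.6 at [ 495.7 -279.7  299.3] w 49.5 F [-0.1  0.7 -3.4] q7 -44
 shift now [  -0.6   12.8 -287.6]  after turn [  -0.7   12.8 -287.6]  turn [-0.    -0.     0.001]
 T y,z world [ 0.991 -0.131  0.   ] [-0.131 -0.991 -0.   ]
```

>>> play_rows:
  steps: "0 0 0.6 -10 0 0 0;0 0 1 -20 0 0 0;0 0 1.1 -28 0 0 0;0 0 1.4 -32 0 0 0;0 0 1.4 -33 0 0 0;0 0 1.4 -33 0 0 0;0 0 1.4 -33 0 0 0;0 0 1.4 -33 0 0 0;0 0 1.2 -30 0 0 0;0 0 1 -20 0 0 0;0 0 0.6 -11 0 0 0;0 0 0.5 -4.6 0 0 0"

```text
time_s: 59.85
tcp_pos: [0.5464, 0.0048, 0.2995]
tool_rot: [-75.6, 89.9, -173.1]
force: [-0.3, -0.4, -2.3]
gripper_width: 0.0495
```

>>> play_rows:
  steps: "0 0 0 0 0 0 0;0 10 0 0 0 0 0;0 20 0 0 0 0 0;0 25 0 0 0 0 0;0 25 0 0 0 0 0;0 25 0 0 0 0 0;0 20 0 0 0 0 0;0 10 0 0 0 0 0;0 6 0 0 0 0 0;0 4 0 0 0 0 0;0 0 0 0 0 0 0;0 0 0 0 0 0 0"

```text
time_s: 61.05
tcp_pos: [0.547, 0.0033, 0.1556]
tool_rot: [100.6, 89.9, 3.1]
force: [0.0, 0.0, -2.7]
gripper_width: 0.0499
```

```bash
python3 -c "
from h import *
go(546.3,3.9,139.2,82.5)
"
```

```text
t 61.0 at [547.    3.3 155.6] w 49.9 F [ 0.   0.  -2.7] q7 -64
 shift now [16.4 -0.8 -0.5]  after turn [16.4 -0.8 -0.5]  turn [-0.    -0.    -0.001]
 T y,z world [ 0.991 -0.131  0.   ] [-0.131 -0.991 -0.   ]
```

>>> play_rows:
  steps: "0 5 -0.6 -0.5 0 0 0;0 4 0 0 0 0 0;0 3 0 0 0 0 0;0 2 0 0 0 0 0;0 1.5 0 0 0 0 0;0 0.9 0 0 0 0 0;0 0 0 0 0 0 0;0 0 0 0 0 0 0;0 0 0 0 0 0 0"

```text
time_s: 61.95
tcp_pos: [0.5463, 0.0039, 0.1391]
tool_rot: [115.5, 90.0, 18.0]
force: [-1.3, 1.4, 6.2]
gripper_width: 0.0498
```

>>> play_rows:
  steps: "0.6 0 0 0 0 0 0;0.7 0 0 0 0 0 0;0.75 0 0 0 0 0 0;0.75 0 0 0 0 0 0;0.75 0 0 0 0 0 0;0.75 0 0 0 0 0 0;0.75 -5 0 0 0 0 0;0.75 -10 0 0 0 0 0;0.75 -20 0 0 0 0 0;0.75 -30 0 0 0 0 0;0.75 -40 0 0 0 0 0;0.75 -50 0 0 0 0 0"

```text
time_s: 63.15
tcp_pos: [0.5451, 0.0039, 0.2949]
tool_rot: [-71.3, 89.9, -168.9]
force: [1.6, 0.2, -0.7]
gripper_width: 0.0661
```

```bash
python3 -c "
from h import *
go(594.5,-270.2,300,-12)
"
```

```text
t 63.1 at [545.1   3.9 294.9] w 66.1 F [ 1.6  0.2 -0.7] q7 -73
 shift now [ -5.1  85.  265.2]  after turn [  -5.1 -257.8  105.3]  turn [-1.493e+00 -1.000e-03  2.000e-03]
 T y,z world [0.208 0.978 0.   ] [ 0.978 -0.208  0.   ]
```

>>> play_rows:
  steps: "1 -5 4 12 0 0 0;1 0 7.5 23.5 0 0 0;1 0 7.5 23.5 0 0 0;1 0 7.5 23.5 0 0 0;1 0 7.5 23.5 0 0 0;1 0 7.5 23.5 0 0 0;1 0 7.5 23.5 0 0 0;1 0 7.5 23.5 0 0 0;1 0 7.5 23.5 0 0 0;1 0 7.5 23.5 0 0 0;1 0 7.5 23.5 0 0 0;1 0 6 18.2 0 0 0"

```text
time_s: 64.35
tcp_pos: [0.595, -0.272, 0.2988]
tool_rot: [-25.5, 90.0, -123.1]
force: [-0.3, 0.2, 0.4]
gripper_width: 0.0884
```

>>> play_rows:
  steps: "1 0 0 0 -0.14 0 0;1 0 0 0 -0.14 0 0;1 0 0 0 -0.14 0 0;1 0 0 0 -0.14 0 0;1 0 0 0 -0.14 0 0;1 0 0 0 -0.14 0 0;1 0 0 0 -0.14 0 0;1 0 0 0 -0.14 0 0;1 0 0 0 -0.14 0 0;1 0 0 0 -0.14 0 0;1 0 0 0 -0.093 0 0;1 0 0 0 0 0 0"

```text
time_s: 65.55
tcp_pos: [0.5951, -0.2706, 0.2989]
tool_rot: [157.8, 90.0, 145.9]
force: [0.5, -0.4, -0.4]
gripper_width: 0.0877
```

>>> play_rows:
  steps: "1 0 0 0 0 0 0;1 0 0 0 0 0 0"

```text
time_s: 65.75
tcp_pos: [0.5955, -0.2702, 0.2986]
tool_rot: [-138.1, 90.0, -150.2]
force: [-0.2, -0.5, 0.3]
gripper_width: 0.0882
```

```bash
python3 -c "
from h import *
go(594.5,-270.2,143.5,-12)
"
```

```text
t 65.8 at [ 595.5 -270.2  298.6] w 88.2 F [-0.2 -0.5  0.3] q7 24
 shift now [155.1  -0.2  -0.9]  after turn [155.1  -0.2  -0.9]  turn [-0.002 -0.     0.   ]
 T y,z world [0.208 0.978 0.   ] [ 0.978 -0.208  0.   ]
```

>>> play_rows:
  steps: "0.9 15 -0.2 -0.9 0 0 0;0.9 25 0 0 0 0 0;0.9 25 0 0 0 0 0;0.9 25 0 0 0 0 0;0.9 25 0 0 0 0 0;0.9 20 0 0 0 0 0;0.9 10 0 0 0 0 0;0.9 6 0 0 0 0 0;0.9 4 0 0 0 0 0;0.9 0 0 0 0 0 0;0.9 0 0 0 0 0 0"

```text
time_s: 66.85
tcp_pos: [0.5951, -0.2703, 0.1444]
tool_rot: [-7.7, 89.9, -19.7]
force: [-0.3, -0.3, -0.3]
gripper_width: 0.0793
```

>>> play_rows:
  steps: "0.6 0 0 0 0 0 0;0 0 0 0 0 0 0;0 0 0 0 0 0 0;0 0 0 0 0 0 0;0 0 0 0 0 0 0;0 0 0 0 0 0 0;0 0 0 0 0 0 0;0 0 0 0 0 0 0"

```text
time_s: 67.65
tcp_pos: [0.5947, -0.2701, 0.1438]
tool_rot: [77.6, 90.0, 65.6]
force: [-0.9, 0.1, 3.4]
gripper_width: 0.05
```

>>> play_rows:
  steps: "0 -3 0 0 0 0 0;0 -7 0 0 0 0 0;0 -15 0 0 0 0 0;0 -20 0 0 0 0 0;0 -25 0 0 0 0 0;0 -25 0 0 0 0 0;0 -25 0 0 0 0 0;0 -20 0 0 0 0 0;0 -12 0 0 0 0 0;0 -5 0 0 0 0 0;0 0 0 0 0 0 0;0 0 0 0 0 0 0"

```text
time_s: 68.85
tcp_pos: [0.5943, -0.2698, 0.2997]
tool_rot: [167.7, 89.9, 155.7]
force: [-0.2, -0.5, -3.2]
gripper_width: 0.0501
```

```bash
python3 -c "
from h import *
go(602.1,-68.2,300,-12)
"
```

```text
t 68.8 at [ 594.3 -269.8  299.7] w 50.1 F [-0.2 -0.5 -3.2] q7 24
 shift now [ -0.2 198.8 -34.1]  after turn [ -0.3 198.8 -34.2]  turn [ 0.001 -0.002 -0.   ]
 T y,z world [0.208 0.978 0.   ] [ 0.978 -0.208  0.   ]
```

>>> play_rows:
  steps: "0 0 8 -1.4 0 0 0;0 0 15 -2.6 0 0 0;0 0 22 -3.8 0 0 0;0 0 25 -4.3 0 0 0;0 0 25 -4.3 0 0 0;0 0 25 -4.3 0 0 0;0 0 25 -4.3 0 0 0;0 0 23 -4 0 0 0;0 0 17 -2.9 0 0 0;0 0 9 -1.5 0 0 0;0 0 4 -0.7 0 0 0;0 0 0.8 0 0 0 0"

```text
time_s: 70.05
tcp_pos: [0.6025, -0.0687, 0.3006]
tool_rot: [-87.7, 90.0, -99.7]
force: [-0.6, 0.3, -1.9]
gripper_width: 0.0498
```

>>> play_rows:
  steps: "0 0 0 0 0 0 0;0 10 0 0 0 0 0;0 20 0 0 0 0 0;0 25 0 0 0 0 0;0 25 0 0 0 0 0;0 25 0 0 0 0 0;0 20 0 0 0 0 0;0 10 0 0 0 0 0;0 6 0 0 0 0 0;0 4 0 0 0 0 0;0 0 0 0 0 0 0;0 0 0 0 0 0 0"

```text
time_s: 71.25
tcp_pos: [0.6031, -0.0687, 0.1564]
tool_rot: [9.6, 89.9, -2.4]
force: [-0.6, -0.4, -2.0]
gripper_width: 0.05
```

```bash
python3 -c "
from h import *
go(602.2,-68.1,139.7,-12)
"
```

```text
t 71.2 at [603.1 -68.7 156.4] w 50.0 F [-0.6 -0.4 -2. ] q7 11
 shift now [16.7  0.4 -1. ]  after turn [16.7  0.4 -1. ]  turn [ 0.     0.001 -0.   ]
 T y,z world [0.208 0.978 0.   ] [ 0.978 -0.208  0.   ]
```

Set down, then lift and move clear towards the board for the final check.

>>> play_rows:
  steps: "0 5 0.4 -0.9 0 0 0;0 4 0 0 0 0 0;0 3 0 0 0 0 0;0 2 0 0 0 0 0;0 1.5 0 0 0 0 0;0 1.2 0 0 0 0 0;0 0 0 0 0 0 0;0 0 0 0 0 0 0;0 0 0 0 0 0 0"

```text
time_s: 72.15
tcp_pos: [0.6017, -0.068, 0.1398]
tool_rot: [109.8, 90.0, 97.8]
force: [-2.5, 0.8, 6.5]
gripper_width: 0.0498
```

>>> play_rows:
  steps: "0.6 0 0 0 0 0 0;0.7 0 0 0 0 0 0;0.8 0 0 0 0 0 0;0.8 0 0 0 0 0 0;0.8 0 0 0 0 0 0;0.8 0 0 0 0 0 0;0.8 -5 0 0 0 0 0;0.8 -10 0 0 0 0 0;0.8 -20 0 0 0 0 0;0.8 -30 0 0 0 0 0;0.8 -40 0 0 0 0 0;0.8 -50 0 0 0 0 0"

```text
time_s: 73.35
tcp_pos: [0.6008, -0.0679, 0.295]
tool_rot: [-165.5, 89.9, -177.5]
force: [0.6, 0.8, -0.2]
gripper_width: 0.0708
```

>>> play_rows:
  steps: "1 -20 -20 -10 0 0 0;1 0 -25 -10 0 0 0;1 0 -25 -10 0 0 0;1 0 -25 -10 0 0 0;1 0 -25 -10 0 0 0;1 0 -25 -10 0 0 0;1 0 -25 -10 0 0 0;1 0 -25 -10 0 0 0;1 0 -25 -10 0 0 0;1 0 -20 -10 0 0 0;1 0 -10 -5 0 0 0;1 0 0 0 0 0 0"

```text
time_s: 74.55
tcp_pos: [0.4463, -0.2919, 0.3146]
tool_rot: [-15.2, 90.0, -27.4]
force: [0.0, -0.4, 0.1]
gripper_width: 0.0884
```

```bash
python3 -c "
from h import *
from cell import manip
np.set_printoptions(precision=1,suppress=True)
go(600,-300,300,-12)
for n in('top','side'):
    c=manip.camera(n);np.savez(n+'3.npz',**c)
    cv2.imwrite(f'pics/{n}3.png',c['img'][:,:,::-1])
    for d in (dict(np.load(n+'0.npz')),c):
        W=cloud(d)*1000
        for k,(x,y,z0,z1) in dict(tub=(601,-67,108,124),shaker=(620,61,100,130),mill=(545,4,100,135),crock=(497,310,60,100)).items():
            m=(np.hypot(W[...,0]-x,W[...,1]-y)<42)&(W[...,2]>z0)&(W[...,2]<z1)
            if m.sum()<9:continue
            q=W[m].astype(np.float32);r=cv2.minAreaRect(q[:,:2]);print(n,k,m.sum(),q.mean(0),np.array(r[0]),round(r[2],1),q[:,2].max())
"
```

```text
t 74.5 at [ 446.3 -291.9  314.6] w 88.4 F [ 0.  -0.4  0.1] q7 31
 shift now [ 14.7  24.4 151.9]  after turn [ 14.6  24.1 152. ]  turn [-0.  0.  0.]
 T y,z world [0.2 1.  0. ] [ 1.  -0.2  0. ]Traceback (most recent call last):
  File "<string>", line 14, in <module>
    q=W[m].astype(np.float32);r=cv2.minAreaRect(q[:,:2]);print(n,k,m.sum(),q.mean(0),np.array(r[0]),round(r[2],1),q[:,2].max())
                                ~~~~~~~~~~~~~~~^^^^^^^^^
cv2.error: OpenCV(4.12.0) /io/opencv/modules/imgproc/src/convhull.cpp:143: error: (-215:Assertion failed) total >= 0 && (depth == CV_32F || depth == CV_32S) in function 'convexHull'
```

```bash
python3 -c "
from h import *
from cell import manip
np.set_printoptions(precision=1,suppress=True)
for n in('top','side'):
    c=manip.camera(n);np.savez(n+'3.npz',**c)
    cv2.imwrite(f'pics/{n}3.png',c['img'][:,:,::-1])
    for d in (dict(np.load(n+'0.npz')),c):
        W=cloud(d)*1000
        for k,(x,y,z0,z1) in dict(tub=(601,-67,108,124),shaker=(620,61,100,130),mill=(545,4,100,135),crock=(497,310,60,100)).items():
            m=(np.hypot(W[...,0]-x,W[...,1]-y)<42)&(W[...,2]>z0)&(W[...,2]<z1)
            if m.sum()<9:continue
            q=W[m].astype(np.float32);r=cv2.minAreaRect(q[:,:2].copy());print(n,k,m.sum(),q.mean(0),np.array(r[0]),round(r[2],1),q[:,2].max())
"
```

```text
top tub 550 [601.6 -66.1 116.3] [602.5 -66.5] 77.7 123.954865
top shaker 386 [619.5  63.4 122.2] [621.1  62.9] 0.8 129.55194
top mill 438 [544.5   6.4 120.9] [545.4   5.9] 13.6 133.20026
top tub 553 [601.2 -65.8 116.3] [602.1 -66.4] 77.9 123.90197
top shaker 390 [619.2  63.2 122.4] [620.7  63.2] 83.1 129.93294
top mill 435 [543.9   5.7 121. ] [544.9   5.6] 89.0 134.98631
top crock 567 [495.9 306.1  88.5] [497.1 309.2] 2.8 99.90968
side tub 561 [600.2 -77.5 116.2] [601.7 -70. ] 78.7 121.295135
side shaker 449 [618.1  49.5 116.8] [621.2  57.1] 17.5 129.14812
side mill 546 [543.6  -8.1 116.1] [546.    0.4] 28.6 132.93887
side tub 571 [599.2 -77.  116.2] [601.5 -69.6] 78.9 121.42185
side shaker 450 [617.9  49.4 116.6] [619.2  57.5] 44.2 128.03557
side mill 202 [546.8  -6.7 113.7] [544.2  -3.7] 83.3 125.629745
side crock 280 [494.7 287.   74.2] [496.2 291.5] 88.7 88.69357
```

View pics/side3.png

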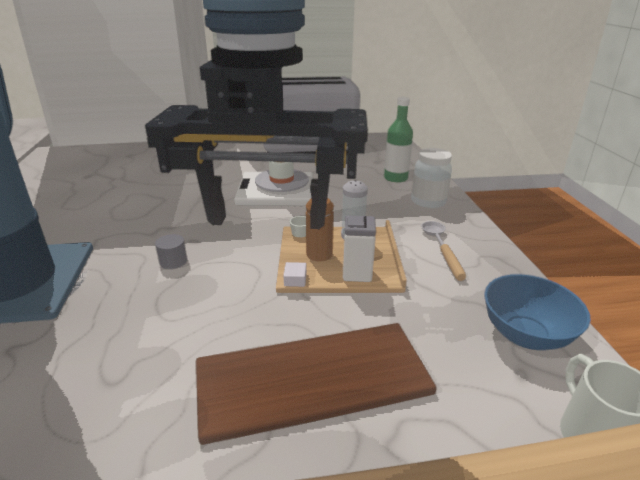

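All three are back within about 1 mm by the top view. The crock is on the pan and the arm is clear.

```bash
python3 -c "
from cell import manip
print(manip.close_job())"
```

```text
the job is handed in; nothing more can be done
None
```

The job is handed in. I moved the tub, mill and shaker to the chopping board and stood the crock on the scale's pan. Then I put the shaker, mill and tub back on the tray, re-gripping each with its original jaw direction. The work was done by about 75 s of the 144 s allowed.

- **Returned items:** in the last top view all three are upright and within about 1 mm of where they started. The tub's angle is within 0.2°.
- **Crock:** it stands upright, about 2 mm from the middle of the pan. A bare, unrefined reading after it was uncovered put it within about 2 mm of its starting estimate, so I saw no sign it shifted while the three were cleared.
- **Forces:** the largest contact force I read was about 6.5 N, and nothing was tipped or dropped.

**Disagreements between cameras:**
- The side and top cameras differ by about 3–6 mm in y, so I averaged the two, or used before-and-after comparison in the same camera.
- In the last side view the gripper hid part of the mill and crock. The side numbers for those two were unusable, and I relied on the top view and the picture itself.
- The gripper read 57 mm on the crock, which is listed as 58 mm. The picture showed the grip centred to within a couple of mm.

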